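# Line up the fingerboard ramps by height

## Robot

A 6-joint arm with a two-finger parallel gripper is mounted at the origin on the work surface. World frame = base frame: x ahead of the robot, y to its left, z up, the work surface at z = 0. Lengths are in mm, angles in rad, forces in N, time in s.
With the tool pointing down it reaches from about 350 to 875 mm from the base axis. Payload 4.2 kg.
Tool frame: the origin (TCP) lies at the very end of the fingers, on their centre line; the grasp point (between the pads) lies 19 mm behind it; z points along the fingers, y is the line along which they close (so a half turn about z gives the same grasp; the last joint's range is limited). The gripper opens to 85 mm and grips with 20 to 120 N. Pads are 22 mm wide; open, the fingers measure 114 mm over their backs; the gripper's body (76 mm by 85 mm) begins 54 mm behind the grasp point. The pads swing forward as they close: fully open they stand 13 mm farther back than shut.
Start: joints at [-1.044, 0.385, 0.008, 0, -1.194, -0.259], TCP at [165.398, -602.696, 231.312] pointing down, gripper open.
Joint ranges: [-3.14, 3.14], [-1.21, 2.06], [-1.07, 1.41], [-3.16, 2.05], [-2.99, -0.16], [-3.1, 3.1]. Speed limits (rad/s): [2.79, 2.79, 3.14, 3.14, 3.14, 3.14].

## Interface

Orientations are given as a unit quaternion [x, y, z, w].
In Python, from bench import arm gives the robot as it stands. The module is installed in compiled form; this text tells all that it offers.
- The arm moves only by the tool drive_tool, never from a script. Its argument "targets" is a list of rows, each a list of 5 numbers: the closure, from -1 (fully open) to 1 (shut), then the shift along the tool's x, y, z in mm, then the turn about the tool's z in degrees. In form: [[grip, tx, ty, tz, roll], ...]. A call has 1 to 12 rows; each row is the pose to reach, as a shift and turn from the pose commanded when the call began, along the tool's axes at that moment; what a row does not reach only later rows make up. A row lasts 1/10 s, in which the tool goes at most 50 mm and 8.59 degrees, less where a joint would pass 70% of its speed; a pose out of reach is approached as far as the arm can. A call with a gripper value outside its range is refused whole. The fingers move at their own pace and stop on an object; the grip force is fixed at half the most. Time passes only in rows, so rows that repeat a pose let the fingers close. It gives the time, the measured TCP pose, the force, the opening and the grip force at its end, in the units of the state.
- arm.read_state(): the state, without advancing time (a new reading comes with each control period).
- arm.get_image(name): name is "scene" or "top"; returns the picture (420x560x3 uint8, blue, green, red); there is no depth.
- arm.camera_params(name): a dict with "fov_y" (degrees; the focal length in pixels is half the picture's height over the tangent of half this angle, whatever the lens; pixels are square), "cx", "cy" (the principal point, pixels), "rvec" (rotation vector, rad) and "tvec" (3), from world to camera coordinates, as OpenCV has them. Camera axes: x right, y down, z forward; pixel columns grow to the right and rows downward; lengths in mm; the calibration is good to about 2 mm. A picture is of the moment at which its call begins. camera_params takes no time and is no camera call.
- arm.job_done(): hands the job in; it is judged then, once.
The state is a dict: "clock": time; "joints": joint angles; "joint_vel": joint speeds; "joint_efforts": joint torques, N m; "position": TCP position; "ee_rot": TCP orientation; "contact_force": force on the tool from outside, world axes, zero at the start; "wrist_torque": the same for the moment, N m; "gripper_width": finger opening in mm; "grasp_force": force on a finger pad.
Only numpy, scipy, OpenCV 4.12 (cv2) and the standard library are available. Lean on these libraries where they do the work, as an engineer would, in place of code of your own. Each camera call takes 0.05 s, during which the arm holds its last target. There are 200 camera calls.

## Task

Line up the four little skate ramps on the display plinth in order of height, one upright on each taped mark: the lowest on the mark next to the orange cone, rising step by step to the tallest at the far end of the row. Stand each ramp centred and square on its mark, its long side along the mark's long side, and let go of them all.

Things in the scene. Friction and masses are not known exactly. Their poses are not given: they have to be found in the camera images.
- ramp_red_center (a point): loose red miniature skate ramp with a pale wooden flat top, the lowest: 24 mm high, 60 mm long along its x, 40 mm wide along its y (flat upright parallel sides, to be gripped across this 40 mm width), flat top 28 mm long in the middle, sloping down to a 3 mm lip at both ends along x; about 72 g give or take a third, symmetric under a half turn. The point is its centre, half-way up (12 mm above its underside); z is up.
- ramp_yellow_center (a point): loose yellow miniature skate ramp with a pale wooden flat top, the second lowest: 34 mm high, 70 mm long along its x, 40 mm wide along its y (flat upright parallel sides, to be gripped across this 40 mm width), flat top 32 mm long in the middle, sloping down to a 3 mm lip at both ends along x; about 81 g give or take a third, symmetric under a half turn. The point is its centre, half-way up (17 mm above its underside); z is up.
- ramp_blue_center (a point): loose blue miniature skate ramp with a pale wooden flat top, the second tallest: 44 mm high, 80 mm long along its x, 40 mm wide along its y (flat upright parallel sides, to be gripped across this 40 mm width), flat top 36 mm long in the middle, sloping down to a 3 mm lip at both ends along x; about 90 g give or take a third, symmetric under a half turn. The point is its centre, half-way up (22 mm above its underside); z is up.
- ramp_green_center (a point): loose green miniature skate ramp with a pale wooden flat top, the tallest: 54 mm high, 90 mm long along its x, 40 mm wide along its y (flat upright parallel sides, to be gripped across this 40 mm width), flat top 40 mm long in the middle, sloping down to a 3 mm lip at both ends along x; about 99 g give or take a third, symmetric under a half turn. The point is its centre, half-way up (27 mm above its underside); z is up.
- mark_a: one of four alike marks, white tape outlines 106 mm (its x) by 52 mm (its y), side by side 75 mm apart in a straight row on a fixed wooden plinth 12 mm high; which letter is where in the row changes. Origin: centre of the outline, on the plinth's top face; its y runs along the row, its x across it; z up. A ramp stands centred on it with the ramp's long x axis along the mark's x axis, either way round.
- mark_b: one of four alike marks, white tape outlines 106 mm (its x) by 52 mm (its y), side by side 75 mm apart in a straight row on a fixed wooden plinth 12 mm high; which letter is where in the row changes. Origin: centre of the outline, on the plinth's top face; its y runs along the row, its x across it; z up. A ramp stands centred on it with the ramp's long x axis along the mark's x axis, either way round.
- mark_c: one of four alike marks, white tape outlines 106 mm (its x) by 52 mm (its y), side by side 75 mm apart in a straight row on a fixed wooden plinth 12 mm high; which letter is where in the row changes. Origin: centre of the outline, on the plinth's top face; its y runs along the row, its x across it; z up. A ramp stands centred on it with the ramp's long x axis along the mark's x axis, either way round.
- mark_d: one of four alike marks, white tape outlines 106 mm (its x) by 52 mm (its y), side by side 75 mm apart in a straight row on a fixed wooden plinth 12 mm high; which letter is where in the row changes. Origin: centre of the outline, on the plinth's top face; its y runs along the row, its x across it; z up. A ramp stands centred on it with the ramp's long x axis along the mark's x axis, either way round.
- cone: fixed small orange and white traffic cone, 42 mm high on a 34 mm square foot, standing on the plinth in line with the marks, 82 mm from the centre of the nearest mark; it shows the end of the row where the order starts. At the other end of the row, equally far out, stands a fixed blue toy cabin 44 mm high, 36 mm square. Origin: centre of its underside, on the plinth's top face.
Things that resemble listed ones, but are neither listed nor needed, are in the scene too. Of the things shaped like the part that bears ramp_green_center, the green one is meant. What is shaped like the part that bears ramp_red_center but turquoise is not meant.

How it is judged (in metres and radians):
At the end, for the whole second after the job is handed in: Counted from the cone, the red, yellow, blue and green ramps stand on the first to fourth mark: centre within 12 mm of the mark's, long axis within 0.2 rad of its x axis, upright within 0.1 rad, height right within 5 mm, slower than 0.02 m/s (((horizontal distance between cone and mark_a between 0.0525 and 0.1125 m and horizontal distance between ramp_red_center and mark_a below 0.012 m and angle between the x axis of ramp_red_center and the x axis of mark_a, either way round below 0.2 rad and z of ramp_red_center in the frame of mark_a between 0.007 and 0.017 m) or (horizontal distance between cone and mark_b between 0.0525 and 0.1125 m and horizontal distance between ramp_red_center and mark_b below 0.012 m and angle between the x axis of ramp_red_center and the x axis of mark_b, either way round below 0.2 rad and z of ramp_red_center in the frame of mark_b between 0.007 and 0.017 m) or (horizontal distance between cone and mark_c between 0.0525 and 0.1125 m and horizontal distance between ramp_red_center and mark_c below 0.012 m and angle between the x axis of ramp_red_center and the x axis of mark_c, either way round below 0.2 rad and z of ramp_red_center in the frame of mark_c between 0.007 and 0.017 m) or (horizontal distance between cone and mark_d between 0.0525 and 0.1125 m and horizontal distance between ramp_red_center and mark_d below 0.012 m and angle between the x axis of ramp_red_center and the x axis of mark_d, either way round below 0.2 rad and z of ramp_red_center in the frame of mark_d between 0.007 and 0.017 m)) and angle between each of ramp_red_center, ramp_yellow_center, ramp_blue_center, ramp_green_center's own z axis and vertical below 0.1 rad and linear speed of each of ramp_red, ramp_yellow, ramp_blue, ramp_green below 0.02 m/s and ((horizontal distance between cone and mark_a between 0.1275 and 0.1875 m and horizontal distance between ramp_yellow_center and mark_a below 0.012 m and angle between the x axis of ramp_yellow_center and the x axis of mark_a, either way round below 0.2 rad and z of ramp_yellow_center in the frame of mark_a between 0.012 and 0.022 m) or (horizontal distance between cone and mark_b between 0.1275 and 0.1875 m and horizontal distance between ramp_yellow_center and mark_b below 0.012 m and angle between the x axis of ramp_yellow_center and the x axis of mark_b, either way round below 0.2 rad and z of ramp_yellow_center in the frame of mark_b between 0.012 and 0.022 m) or (horizontal distance between cone and mark_c between 0.1275 and 0.1875 m and horizontal distance between ramp_yellow_center and mark_c below 0.012 m and angle between the x axis of ramp_yellow_center and the x axis of mark_c, either way round below 0.2 rad and z of ramp_yellow_center in the frame of mark_c between 0.012 and 0.022 m) or (horizontal distance between cone and mark_d between 0.1275 and 0.1875 m and horizontal distance between ramp_yellow_center and mark_d below 0.012 m and angle between the x axis of ramp_yellow_center and the x axis of mark_d, either way round below 0.2 rad and z of ramp_yellow_center in the frame of mark_d between 0.012 and 0.022 m)) and ((horizontal distance between cone and mark_a between 0.2025 and 0.2625 m and horizontal distance between ramp_blue_center and mark_a below 0.012 m and angle between the x axis of ramp_blue_center and the x axis of mark_a, either way round below 0.2 rad and z of ramp_blue_center in the frame of mark_a between 0.017 and 0.027 m) or (horizontal distance between cone and mark_b between 0.2025 and 0.2625 m and horizontal distance between ramp_blue_center and mark_b below 0.012 m and angle between the x axis of ramp_blue_center and the x axis of mark_b, either way round below 0.2 rad and z of ramp_blue_center in the frame of mark_b between 0.017 and 0.027 m) or (horizontal distance between cone and mark_c between 0.2025 and 0.2625 m and horizontal distance between ramp_blue_center and mark_c below 0.012 m and angle between the x axis of ramp_blue_center and the x axis of mark_c, either way round below 0.2 rad and z of ramp_blue_center in the frame of mark_c between 0.017 and 0.027 m) or (horizontal distance between cone and mark_d between 0.2025 and 0.2625 m and horizontal distance between ramp_blue_center and mark_d below 0.012 m and angle between the x axis of ramp_blue_center and the x axis of mark_d, either way round below 0.2 rad and z of ramp_blue_center in the frame of mark_d between 0.017 and 0.027 m)) and ((horizontal distance between cone and mark_a between 0.2775 and 0.3375 m and horizontal distance between ramp_green_center and mark_a below 0.012 m and angle between the x axis of ramp_green_center and the x axis of mark_a, either way round below 0.2 rad and z of ramp_green_center in the frame of mark_a between 0.022 and 0.032 m) or (horizontal distance between cone and mark_b between 0.2775 and 0.3375 m and horizontal distance between ramp_green_center and mark_b below 0.012 m and angle between the x axis of ramp_green_center and the x axis of mark_b, either way round below 0.2 rad and z of ramp_green_center in the frame of mark_b between 0.022 and 0.032 m) or (horizontal distance between cone and mark_c between 0.2775 and 0.3375 m and horizontal distance between ramp_green_center and mark_c below 0.012 m and angle between the x axis of ramp_green_center and the x axis of mark_c, either way round below 0.2 rad and z of ramp_green_center in the frame of mark_c between 0.022 and 0.032 m) or (horizontal distance between cone and mark_d between 0.2775 and 0.3375 m and horizontal distance between ramp_green_center and mark_d below 0.012 m and angle between the x axis of ramp_green_center and the x axis of mark_d, either way round below 0.2 rad and z of ramp_green_center in the frame of mark_d between 0.022 and 0.032 m))); the robot touches nothing.
It also fails if it takes over 99 s, if anything falls off the work surface, if the arm or the gripper's body presses on something with over 40 N, if the wrist force passes 120 N, or if a joint passes its speed limit or range.

## Working session

There is one attempt and no reset: what is moved stays moved. The work goes in short steps, Python scripts to look and compute and a tool call to move; the robot and the scene stay as the last step left them, time stands still between calls to the robot, and variables do not carry over. Pictures are saved under pics/ and viewed, at most 14 in all, crops included, and the job is handed in when it is done.

Besides the shell and the picture viewer there is one more tool, called in YAML: its name, and indented under it one key for each argument. drive_tool: Moves the arm, as the interface text tells. Its arguments: {"type":"object","properties":{"targets":{"type":"array","items":{"type":"array","items":{"type":"number"}}}},"required":["targets"]}

```bash
mkdir -p pics; python3 - <<'E'
from bench import arm
import cv2
for n in("scene","top"):
    cv2.imwrite(f"pics/{n}0.png",arm.get_image(n)); print(n,arm.camera_params(n))
s=arm.read_state(); print(s)
E
```

```text
scene {'fov_y': 56.88191242143148, 'cx': 274.72182774075077, 'cy': 207.77934790333654, 'rvec': array([ 1.8337153 ,  1.66220918, -0.68273332]), 'tvec': array([ -27.26442949, -305.08055466, 1170.55718206])}
top {'fov_y': 49.00740269694197, 'cx': 282.4527019966125, 'cy': 202.5938508093221, 'rvec': array([ 2.15213976, -2.12282637,  0.18146158]), 'tvec': array([-15.94019492, 470.38339772, 921.20431893])}
{'clock': 0.1, 'joints': array([-1.04439030e+00,  3.85490220e-01,  6.74061656e-03, -4.20863018e-04,
       -1.19401856e+00, -2.58645898e-01]), 'joint_vel': array([-3.14892411e-04, -2.20440492e-03,  3.48565021e-03, -8.22531026e-05,
       -7.47937996e-04,  1.68302964e-04]), 'joint_efforts': array([-3.79689764e-04, -3.93319023e+01,  1.88929188e+01,  4.19795796e+00,
       -2.57525418e-03,  1.11123612e-05]), 'position': array([ 165.25331847, -602.20336357,  230.31814594]), 'ee_rot': array([-1.33403490e-01,  9.91061299e-01,  9.85752439e-04, -1.96417474e-04]), 'contact_force': array([-0.08981663, -0.84905194, -0.22995126]), 'wrist_torque': array([ 0.00114243,  0.00430973, -0.02385642]), 'grasp_force': 0.0, 'gripper_width': 85.72568030180985}
```

View pics/top0.png

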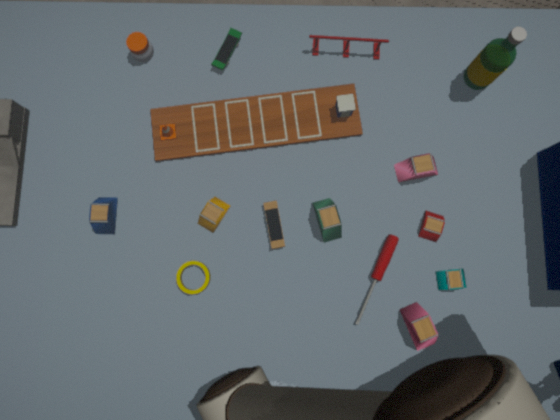

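View pics/scene0.png

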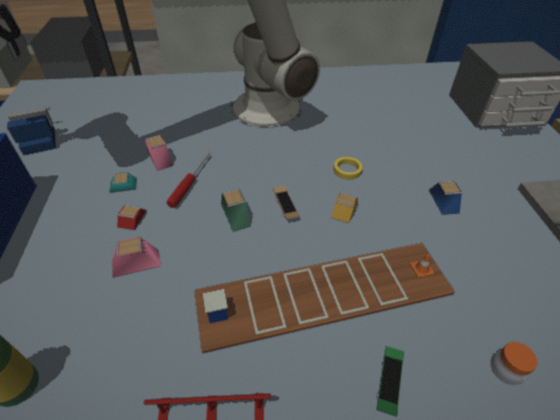

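The top view shows the plinth with the cone at its left end (168,131) and the cabin at its right end (345,105). The ramps are blue (103,214), yellow (213,213), green (328,219) and red (432,226). The lookalikes are turquoise (452,279) and pink (416,166) and (420,325). Red (432,226) and green (328,219) match the description by colour. The green skateboard at (227,49) isn't ramp-shaped. Next I'll measure and confirm with a crop.

```bash
cat > h.py <<'E'
import cv2, numpy as np
from bench import arm
def cam(n):
    p=arm.camera_params(n); f=210/np.tan(np.radians(p['fov_y']/2))
    K=np.array([[f,0,p['cx']],[0,f,p['cy']],[0,0,1]]); R=cv2.Rodrigues(p['rvec'])[0]
    return K,R,np.array(p['tvec']).ravel()
def ray(n,uv,z):
    K,R,t=cam(n); uv=np.atleast_2d(np.asarray(uv,float))
    d=(np.linalg.inv(K)@np.c_[uv,np.ones(len(uv))].T).T@R; c=-R.T@t
    return (c+d*((z-c[2])/d[:,2])[:,None])[:,:2]
def rect(xy):
    (c,s,a)=cv2.minAreaRect(xy.astype(np.float32)); return np.round(c,1),np.round(s,1),round(a,1)
# name: px in top, px in scene, height
R={'red':((432,226),(130,216),24),'yellow':((213,213),(345,207),34),'blue':((103,214),(447,197),44),'green':((328,219),(236,208),54)}
def blob(img,px,win,fn):
    x,y=px; x0,y0=max(x-win,0),max(y-win,0); w=img[y0:y+win,x0:x+win]
    m=fn(cv2.cvtColor(w,cv2.COLOR_BGR2HSV)).astype(np.uint8)
    n,l,s,c=cv2.connectedComponentsWithStats(m)
    i=1+np.argmax(s[1:,4]); k=np.max([cv2.findContours((l==i).astype(np.uint8),0,1)[0]],axis=0)[0][:,0]
    return k+[x0,y0],c[i]+[x0,y0],s[i,4]
E
python3 - <<'E'
from h import *
for n,f in(('top','pics/top0.png'),('scene','pics/scene0.png')):
    im=cv2.imread(f); hsv=cv2.cvtColor(im,cv2.COLOR_BGR2HSV)
    for r,v in R.items():
        px=v[0] if n=='top' else v[1]
        print(n,r,[tuple(hsv[px[1]+d,px[0]]) for d in(-14,-8,-4,0,4,8,14)])
im=cv2.imread('pics/top0.png')
cv2.imwrite('pics/crop1.png',np.vstack([cv2.resize(im[180:250,80:240],None,fx=5,fy=4,interpolation=2),cv2.resize(im[180:250,300:460],None,fx=5,fy=4,interpolation=2)]))
E
```

```text
top red [(np.uint8(175), np.uint8(57), np.uint8(112)), (np.uint8(10), np.uint8(86), np.uint8(130)), (np.uint8(17), np.uint8(115), np.uint8(148)), (np.uint8(18), np.uint8(118), np.uint8(145)), (np.uint8(13), np.uint8(87), np.uint8(129)), (np.uint8(0), np.uint8(167), np.uint8(104)), (np.uint8(175), np.uint8(76), np.uint8(81))]
top yellow [(np.uint8(22), np.uint8(199), np.uint8(140)), (np.uint8(18), np.uint8(86), np.uint8(130)), (np.uint8(18), np.uint8(114), np.uint8(148)), (np.uint8(18), np.uint8(118), np.uint8(141)), (np.uint8(18), np.uint8(114), np.uint8(147)), (np.uint8(18), np.uint8(73), np.uint8(126)), (np.uint8(20), np.uint8(158), np.uint8(105))]
top blue [(np.uint8(107), np.uint8(147), np.uint8(104)), (np.uint8(18), np.uint8(109), np.uint8(136)), (np.uint8(18), np.uint8(110), np.uint8(144)), (np.uint8(17), np.uint8(111), np.uint8(140)), (np.uint8(17), np.uint8(110), np.uint8(142)), (np.uint8(100), np.uint8(35), np.uint8(87)), (np.uint8(105), np.uint8(122), np.uint8(69))]
top green [(np.uint8(74), np.uint8(54), np.uint8(94)), (np.uint8(17), np.uint8(112), np.uint8(146)), (np.uint
[... 837 characters left out ...]
p.uint8(19), np.uint8(132), np.uint8(126))]
scene blue [(np.uint8(17), np.uint8(88), np.uint8(125)), (np.uint8(17), np.uint8(103), np.uint8(134)), (np.uint8(23), np.uint8(20), np.uint8(104)), (np.uint8(109), np.uint8(149), np.uint8(65)), (np.uint8(108), np.uint8(154), np.uint8(76)), (np.uint8(108), np.uint8(148), np.uint8(86)), (np.uint8(108), np.uint8(150), np.uint8(90))]
scene green [(np.uint8(17), np.uint8(102), np.uint8(135)), (np.uint8(18), np.uint8(102), np.uint8(133)), (np.uint8(60), np.uint8(14), np.uint8(90)), (np.uint8(73), np.uint8(91), np.uint8(73)), (np.uint8(74), np.uint8(99), np.uint8(75)), (np.uint8(73), np.uint8(91), np.uint8(81)), (np.uint8(75), np.uint8(93), np.uint8(85))]
```

View pics/crop1.png

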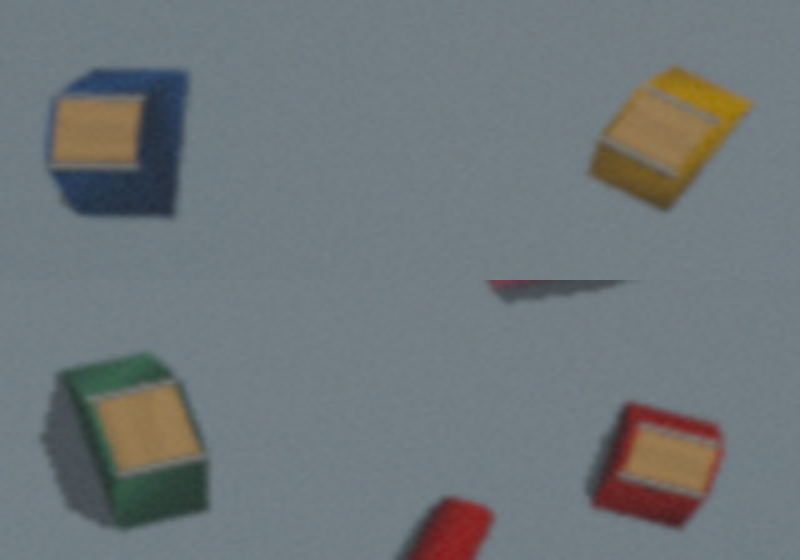

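The crop confirms it: blue, yellow, green and red are each the right colour with a wood top. Grey copings mark the ends of each flat, so every long axis runs roughly up the image, with yellow tilted about 30°. Now to measure poses and marks.

```bash
cat >> h.py <<'E'
wood=lambda h:(h[...,0]>11)&(h[...,0]<24)&(h[...,1]>65)&(h[...,1]<138)&(h[...,2]>118)
def ang(a): return (a+45)%90-45
def ramp(im,n,px,z,win=22):
    k,c,a=blob(im,px,win,wood); w=ray(n,k,z); r=rect(w)
    return r[0],r[1],ang(r[2])
def marks(im):
    h=cv2.cvtColor(im,cv2.COLOR_BGR2HSV)
    m=((h[...,1]<70)&(h[...,2]>120)).astype(np.uint8)
    out=[]
    cs,hi=cv2.findContours(m,cv2.RETR_CCOMP,1)
    for i,c in enumerate(cs):
        if hi[0][i][3]>=0 and 500<cv2.contourArea(c)<3000:
            out.append((c[:,0].mean(0).round(),*rect(ray('top',c[:,0],12))))
    return out
E
python3 - <<'E'
from h import *
t=cv2.imread('pics/top0.png');s=cv2.imread('pics/scene0.png')
for r,(a,b,z) in R.items():
    print(r,'top',ramp(t,'top',a,z),'scene',ramp(s,'scene',(b[0],b[1]-8),z))
for m in marks(t): print(m)
print('cone',ray('top',[(168,131)],20))
st=arm.read_state()
from scipy.spatial.transform import Rotation as Ro
print(Ro.from_quat(st['ee_rot']).as_matrix().round(3))
E
```

```text
red top (array([ 430.6, -328.7]), array([33.3, 25.9]), -18.0) scene (array([ 433.1, -328. ]), array([32.4, 23.5]), -16.799999999999997)
yellow top (array([452.1, 136.9]), array([39.2, 35.8]), -32.7) scene (array([452.1, 138.2]), array([37.9, 26.7]), -32.400000000000006)
blue top (array([444.7, 368.6]), array([29.2, 32.5]), 0.7999999999999972) scene (array([446.3, 368.8]), array([30. , 29.5]), -0.09999999999999432)
green top (array([ 440.9, -104.8]), array([36. , 32.7]), 16.299999999999997) scene (array([ 443., -105.]), array([34.6, 30.7]), 14.399999999999999)
(array([205., 127.]), array([641.1, 163.4]), array([101.5,  47.9]), 8.4)
(array([239., 123.]), array([652. ,  88.9]), array([101.8,  48.3]), 8.5)
(array([272., 119.]), array([663.,  15.]), array([101.4,  47.8]), 8.4)
(array([306., 114.]), array([674.1, -59.2]), array([101.9,  47.8]), 8.3)
(array([450., 279.]), array([ 315.2, -362.5]), array([51.9, 68. ]), 5.9)
(array([193., 278.]), array([314.4, 174.8]), array([76.2, 75. ]), 2.2)
(array([374., 280.]), array([ 317.1, -201.5]), array([ 37.3, 210.6]), 64.3)
(array([431., 226.]), array([ 429.3, -326.1]), array([57.4, 67.3]), 72.1)
(array([273., 226.]), array([426.4,  10.4]), array([110.1,  40.1]), 11.7)
(array([325., 221.]), array([438.1, -99.5]), array([95.7, 72.2]), 16.9)
(array([104., 216.]), array([442.1, 372.8]), array([83.8, 63.3]), 0.8)
(array([213., 212.]), array([449.4, 139.8]), array([53.8, 75.9]), 59.4)
(array([419., 168.]), array([ 553.1, -297.6]), array([64.9, 97.7]), 15.9)
(array([345.,  46.]), array([ 836.3, -148.2]), array([201.1,  60.8]), 86.8)
(array([138.,  48.]), array([825.4, 318.7]), array([91.7, 68.8]), 7.8)
(array([486.,  66.]), array([ 792.2, -463.7]), array([ 78.3, 235. ]), 45.2)
(array([226.,  51.]), array([821.5, 122.1]), array([ 43.9, 122.3]), 66.3)
cone [[628.26351391 241.86566864]]
[[-0.964 -0.264 -0.001]
 [-0.264  0.964  0.002]
 [ 0.     0.002 -1.   ]]
```

```bash
cat >> h.py <<'E'
from scipy.spatial.transform import Rotation as Ro
def go(x,y,z,deg):
    s=arm.read_state(); M=Ro.from_quat(s['ee_rot']).as_matrix()
    a=np.degrees(np.arctan2(M[1,0],M[0,0])); roll=(a-deg+90)%180-90
    print('shift',(M.T@(np.array([x,y,z])-s['position'])).round(1),'roll',round(roll,1),'pos',s['position'].round(1),'w',round(s['gripper_width'],1),'t',round(s['clock'],1),'q6',round(s['joints'][5],2))
E
python3 -c "
from h import *
go(432,-328.4,120,-17.4);go(432,-328.4,4,-17.4)"
```

```text
shift [-329.7  193.3  110.7] roll 32.7 pos [ 165.3 -602.2  230.3] w 85.7 t 0.1 q6 -0.26
shift [-329.7  193.1  226.7] roll 32.7 pos [ 165.3 -602.2  230.3] w 85.7 t 0.1 q6 -0.26
```

drive_tool:
  targets:
    - [-0.5, -329.7, 193.3, 110, 32.7]
    - [-0.5, -329.7, 193.3, 110, 32.7]
    - [-0.5, -329.7, 193.3, 110, 32.7]
    - [-0.5, -329.7, 193.3, 110, 32.7]
    - [-0.5, -329.7, 193.3, 110, 32.7]
    - [-0.5, -329.7, 193.3, 110, 32.7]
    - [-0.5, -329.7, 193.3, 110, 32.7]
    - [-0.5, -329.7, 193.3, 110, 32.7]
    - [-0.5, -329.7, 193.3, 110, 32.7]
    - [-0.5, -329.7, 193.3, 110, 32.7]
    - [-0.5, -329.7, 193.3, 110, 32.7]
    - [-0.5, -329.7, 193.3, 110, 32.7]

```text
clock: 1.3
position: [431.5, -330.1, 121.8]
ee_rot: [0.152, 0.988, -0.0, 0.0]
contact_force: [0.6, -1.4, 0.4]
gripper_width: 63.9
grasp_force: 0.0
```

```bash
python3 -c "
from h import *
go(432,-328.4,4,-17.4)"
```

```text
shift [1.000e-01 1.800e+00 1.178e+02] roll -0.1 pos [ 431.5 -330.1  121.8] w 63.9 t 1.3 q6 -1.52
```

drive_tool:
  targets:
    - [-0.5, 0, 1, 40, 0]
    - [-0.5, 0, 1, 80, 0]
    - [-0.5, 0, 1, 105, 0]
    - [-0.5, 0, 1, 118, 0]
    - [-0.5, 0, 1, 118, 0]
    - [0.6, 0, 1, 118, 0]
    - [0.6, 0, 1, 118, 0]
    - [0.6, 0, 1, 118, 0]
    - [0.6, 0, 1, 118, 0]
    - [0.6, 0, 1, 118, 0]

```text
clock: 2.3
position: [433.8, -328.8, 5.2]
ee_rot: [0.151, 0.989, -0.001, 0.002]
contact_force: [-0.8, -0.2, 6.9]
gripper_width: 38.8
grasp_force: 62.2
```

drive_tool:
  targets:
    - [0.6, 0, 0, -40, 0]
    - [0.6, 0, 0, -80, 0]
    - [0.6, 0, 0, -120, 0]
    - [0.6, 0, 0, -130, 0]
    - [0.6, 0, 0, -130, 0]

```text
clock: 2.8
position: [433.4, -328.3, 135.5]
ee_rot: [0.151, 0.989, -0.0, 0.002]
contact_force: [-0.2, 0.2, -1.1]
gripper_width: 38.6
grasp_force: 61.4
```

```bash
python3 -c "
from h import *
go(641,163.4,132,8.4)"
```

```text
shift [-51.4 531.2   3.8] roll -25.8 pos [ 433.4 -328.3  135.5] w 38.6 t 2.8 q6 -1.52
```

drive_tool:
  targets:
    - [0.6, -51.4, 531, 4, -25.8]
    - [0.6, -51.4, 531, 4, -25.8]
    - [0.6, -51.4, 531, 4, -25.8]
    - [0.6, -51.4, 531, 4, -25.8]
    - [0.6, -51.4, 531, 4, -25.8]
    - [0.6, -51.4, 531, 4, -25.8]
    - [0.6, -51.4, 531, 4, -25.8]
    - [0.6, -51.4, 531, 4, -25.8]
    - [0.6, -51.4, 531, 4, -25.8]
    - [0.6, -51.4, 531, 4, -25.8]
    - [0.6, -51.4, 531, 4, -25.8]
    - [0.6, -51.4, 531, 4, -25.8]

```text
clock: 4.0
position: [640.0, 167.3, 125.7]
ee_rot: [-0.076, 0.997, -0.0, -0.002]
contact_force: [-0.1, -0.9, -1.7]
gripper_width: 38.8
grasp_force: 61.4
```

drive_tool:
  targets:
    - [0.6, 0, 0, 0, 0]
    - [0.6, 0, 0, 0, 0]
    - [0.6, 0, 0, 0, 0]

```text
clock: 4.3
position: [639.3, 162.0, 128.7]
ee_rot: [-0.073, 0.997, -0.0, -0.001]
contact_force: [-0.0, -0.4, 0.6]
gripper_width: 38.3
grasp_force: 61.4
```

```bash
python3 -c "
from h import *
go(641,163.4,18,8.4)"
```

```text
shift [ -2.1   1.1 110.7] roll -0.0 pos [639.3 162.  128.7] w 38.3 t 4.3 q6 -1.92
```

drive_tool:
  targets:
    - [0.6, -2, 1, 40, 0]
    - [0.6, -2, 1, 75, 0]
    - [0.6, -2, 1, 98, 0]
    - [0.6, -2, 1, 107, 0]
    - [0.6, -2, 1, 110.5, 0]
    - [0.6, -2, 1, 110.5, 0]
    - [0.6, -2, 1, 110.5, 0]
    - [0.6, -2, 1, 110.5, 0]

```text
clock: 5.1
position: [642.7, 165.0, 20.4]
ee_rot: [-0.074, 0.997, 0.001, 0.001]
contact_force: [-0.3, -0.2, -0.1]
gripper_width: 38.8
grasp_force: 61.4
```

drive_tool:
  targets:
    - [-0.27, 0, 0, 0, 0]
    - [-0.27, 0, 0, 0, 0]
    - [-0.27, 0, 0, 0, 0]
    - [-0.27, 0, 0, 0, 0]
    - [-0.27, 0, 0, -30, 0]
    - [-0.27, 0, 0, -70, 0]
    - [-0.27, 0, 0, -110, 0]
    - [-0.27, 0, 0, -115, 0]
    - [-0.27, 0, 0, -115, 0]

```text
clock: 6.0
position: [642.5, 165.1, 135.8]
ee_rot: [-0.074, 0.997, 0.001, 0.002]
contact_force: [-1.2, -0.5, -1.5]
gripper_width: 54.1
grasp_force: 0.0
```

```bash
python3 -c "
from h import *
go(452.1,137.6,125,-32.5)"
```

```text
shift [192.4   0.7  10.1] roll 40.9 pos [642.5 165.1 135.8] w 54.1 t 6.0 q6 -1.92
```

drive_tool:
  targets:
    - [-0.5, 192, 0.5, 10, 41]
    - [-0.5, 192, 0.5, 10, 41]
    - [-0.5, 192, 0.5, 10, 41]
    - [-0.5, 192, 0.5, 10, 41]
    - [-0.5, 192, 0.5, 10, 41]
    - [-0.5, 192, 0.5, 10, 41]
    - [-0.5, 192, 0.5, 10, 41]
    - [-0.5, 192, 0.5, 10, 41]
    - [-0.5, 192, 0.5, 10, 41]

```text
clock: 6.9
position: [452.4, 137.1, 123.3]
ee_rot: [0.28, 0.96, -0.0, -0.0]
contact_force: [-0.1, -0.1, 0.6]
gripper_width: 64.0
grasp_force: 0.0
```

```bash
python3 -c "
from h import *
t=arm.get_image('top');cv2.imwrite('pics/top1.png',t)
print(ramp(t,'top',(201,129),36))
go(452.1,137.6,6,-32.5)"
```

```text
(array([639.2, 164.2]), array([25.6, 32.4]), 8.399999999999999)
shift [  0.4   0.5 117.4] roll -0.0 pos [452.3 137.  123.4] w 64.3 t 7.0 q6 -2.78
```

View pics/top1.png

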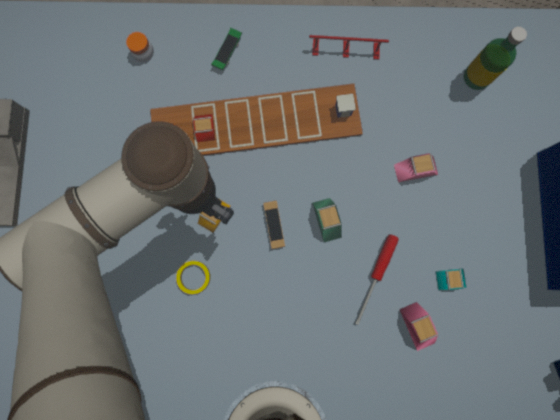

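The red ramp sits on the first mark (204,127), next to the cone end. It measures (639,164) against the mark's (641,163), angle 8.4°. The gripper is above yellow (213,213).

drive_tool:
  targets:
    - [-0.5, 0, 0.5, 40, 0]
    - [-0.5, 0, 0.5, 80, 0]
    - [-0.5, 0, 0.5, 105, 0]
    - [-0.5, 0, 0.5, 117, 0]
    - [-0.5, 0, 0.5, 117, 0]
    - [0.6, 0, 0.5, 117, 0]
    - [0.6, 0, 0.5, 117, 0]
    - [0.6, 0, 0.5, 117, 0]
    - [0.6, 0, 0.5, 117, 0]
    - [0.6, 0, 0.5, 117, 0]

```text
clock: 7.95
position: [452.8, 137.9, 7.8]
ee_rot: [0.28, 0.96, 0.001, 0.001]
contact_force: [-0.4, 1.1, 6.9]
gripper_width: 38.9
grasp_force: 60.6
```

drive_tool:
  targets:
    - [0.6, 0, 0, -40, 0]
    - [0.6, 0, 0, -80, 0]
    - [0.6, 0, 0, -120, 0]
    - [0.6, 0, 0, -130, 0]
    - [0.6, 0, 0, -130, 0]

```text
clock: 8.45
position: [452.6, 137.9, 138.4]
ee_rot: [0.28, 0.96, 0.002, 0.001]
contact_force: [0.2, -0.0, -0.9]
gripper_width: 39.2
grasp_force: 60.5
```

```bash
python3 -c "
from h import *
go(652,88.9,132,8.4)"
```

```text
shift [-194.4   66.     6.9] roll -41.0 pos [452.6 137.9 138.4] w 39.2 t 8.4 q6 -2.78
```

drive_tool:
  targets:
    - [0.6, -194.4, 66, 6, -41]
    - [0.6, -194.4, 66, 6, -41]
    - [0.6, -194.4, 66, 6, -41]
    - [0.6, -194.4, 66, 6, -41]
    - [0.6, -194.4, 66, 6, -41]
    - [0.6, -194.4, 66, 6, -41]
    - [0.6, -194.4, 66, 6, -41]
    - [0.6, -194.4, 66, 6, -41]
    - [0.6, -194.4, 66, 6, -41]
    - [0.6, -194.4, 66, 6, -41]
    - [0.6, -194.4, 66, 6, -41]

```text
clock: 9.55
position: [651.1, 88.8, 131.4]
ee_rot: [-0.074, 0.997, 0.0, 0.0]
contact_force: [-1.0, -0.0, -0.5]
gripper_width: 39.1
grasp_force: 60.3
```

```bash
python3 -c "
from h import *
go(652,88.9,20.5,8.4)"
```

```text
shift [ -0.8  -0.  110.9] roll 0.1 pos [651.1  88.8 131.4] w 39.1 t 9.6 q6 -1.8
```

drive_tool:
  targets:
    - [0.6, -1, 0, 40, 0]
    - [0.6, -1, 0, 75, 0]
    - [0.6, -1, 0, 98, 0]
    - [0.6, -1, 0, 107, 0]
    - [0.6, -1, 0, 111, 0]
    - [0.6, -1, 0, 111, 0]
    - [0.6, -1, 0, 111, 0]
    - [0.6, -1, 0, 111, 0]

```text
clock: 10.35
position: [653.3, 88.9, 21.1]
ee_rot: [-0.074, 0.997, 0.0, 0.001]
contact_force: [0.1, 0.0, -1.3]
gripper_width: 38.9
grasp_force: 60.5
```

drive_tool:
  targets:
    - [-0.27, 0, 0, 0, 0]
    - [-0.27, 0, 0, 0, 0]
    - [-0.27, 0, 0, 0, 0]
    - [-0.27, 0, 0, 0, 0]
    - [-0.27, 0, 0, -30, 0]
    - [-0.27, 0, 0, -70, 0]
    - [-0.27, 0, 0, -110, 0]
    - [-0.27, 0, 0, -125, 0]
    - [-0.27, 0, 0, -125, 0]

```text
clock: 11.25
position: [654.2, 89.1, 148.6]
ee_rot: [-0.074, 0.997, 0.001, 0.004]
contact_force: [0.2, 0.2, -0.5]
gripper_width: 54.0
grasp_force: 0.0
```

```bash
python3 -c "
from h import *
go(445.5,368.7,130,0.4)"
```

```text
shift [165.4 307.3  17.7] roll 8.1 pos [654.2  89.1 148.6] w 54.0 t 11.2 q6 -1.8
```

drive_tool:
  targets:
    - [-0.5, 165.4, 307, 17, 8.1]
    - [-0.5, 165.4, 307, 17, 8.1]
    - [-0.5, 165.4, 307, 17, 8.1]
    - [-0.5, 165.4, 307, 17, 8.1]
    - [-0.5, 165.4, 307, 17, 8.1]
    - [-0.5, 165.4, 307, 17, 8.1]
    - [-0.5, 165.4, 307, 17, 8.1]
    - [-0.5, 165.4, 307, 17, 8.1]
    - [-0.5, 165.4, 307, 17, 8.1]
    - [-0.5, 165.4, 307, 17, 8.1]
    - [-0.5, 165.4, 307, 17, 8.1]

```text
clock: 12.35
position: [444.3, 366.7, 127.3]
ee_rot: [-0.002, 1.0, -0.0, -0.0]
contact_force: [0.1, -1.3, 0.9]
gripper_width: 63.9
grasp_force: 0.0
```

```bash
python3 -c "
from h import *
go(445.5,368.7,7,0.4)"
```

```text
shift [ -1.3   2.1 120.3] roll -0.2 pos [444.3 366.7 127.3] w 63.9 t 12.3 q6 -2.54
```

drive_tool:
  targets:
    - [-0.5, -1, 1.5, 40, 0]
    - [-0.5, -1, 1.5, 80, 0]
    - [-0.5, -1, 1.5, 105, 0]
    - [-0.5, -1, 1.5, 120, 0]
    - [-0.5, -1, 1.5, 120, 0]
    - [0.6, -1, 1.5, 120, 0]
    - [0.6, -1, 1.5, 120, 0]
    - [0.6, -1, 1.5, 120, 0]
    - [0.6, -1, 1.5, 120, 0]
    - [0.6, -1, 1.5, 120, 0]

```text
clock: 13.35
position: [445.4, 370.0, 9.1]
ee_rot: [-0.003, 1.0, 0.001, 0.001]
contact_force: [0.3, -0.7, 6.2]
gripper_width: 39.3
grasp_force: 61.2
```

drive_tool:
  targets:
    - [0.6, 0, 0, -40, 0]
    - [0.6, 0, 0, -80, 0]
    - [0.6, 0, 0, -120, 0]
    - [0.6, 0, 0, -140, 0]
    - [0.6, 0, 0, -140, 0]

```text
clock: 13.85
position: [445.8, 371.0, 151.4]
ee_rot: [-0.003, 1.0, 0.003, 0.002]
contact_force: [-0.3, 0.1, 0.0]
gripper_width: 39.2
grasp_force: 60.6
```

```bash
python3 -c "
from h import *
go(663,15,142,8.4)"
```

```text
shift [-214.9 -357.5    8.2] roll -8.0 pos [445.8 371.  151.4] w 39.2 t 13.8 q6 -2.54
```

drive_tool:
  targets:
    - [0.6, -215, -357, 8, -8]
    - [0.6, -215, -357, 8, -8]
    - [0.6, -215, -357, 8, -8]
    - [0.6, -215, -357, 8, -8]
    - [0.6, -215, -357, 8, -8]
    - [0.6, -215, -357, 8, -8]
    - [0.6, -215, -357, 8, -8]
    - [0.6, -215, -357, 8, -8]
    - [0.6, -215, -357, 8, -8]
    - [0.6, -215, -357, 8, -8]
    - [0.6, -215, -357, 8, -8]
    - [0.6, -215, -357, 8, -8]

```text
clock: 15.05
position: [660.9, 15.1, 139.2]
ee_rot: [-0.074, 0.997, 0.0, -0.001]
contact_force: [0.6, 0.4, -1.0]
gripper_width: 39.3
grasp_force: 60.9
```

drive_tool:
  targets:
    - [0.6, 0, 0, 0, 0]
    - [0.6, 0, 0, 0, 0]

```text
clock: 15.25
position: [661.5, 15.1, 140.1]
ee_rot: [-0.074, 0.997, 0.0, 0.0]
contact_force: [-1.5, -0.1, -1.3]
gripper_width: 39.4
grasp_force: 60.9
```

```bash
python3 -c "
from h import *
go(663,15,22,8.4)"
```

```text
shift [ -1.4  -0.3 118.1] roll 0.1 pos [661.5  15.1 140.1] w 39.4 t 15.2 q6 -1.69
```

drive_tool:
  targets:
    - [0.6, -1, 0, 40, 0]
    - [0.6, -1, 0, 80, 0]
    - [0.6, -1, 0, 105, 0]
    - [0.6, -1, 0, 114, 0]
    - [0.6, -1, 0, 118, 0]
    - [0.6, -1, 0, 118, 0]
    - [0.6, -1, 0, 118, 0]
    - [0.6, -1, 0, 118, 0]

```text
clock: 16.05
position: [663.9, 14.2, 23.6]
ee_rot: [-0.073, 0.997, 0.0, 0.002]
contact_force: [0.4, -0.4, -0.7]
gripper_width: 39.1
grasp_force: 61.0
```

drive_tool:
  targets:
    - [-0.27, 0, 0, 0, 0]
    - [-0.27, 0, 0, 0, 0]
    - [-0.27, 0, 0, 0, 0]
    - [-0.27, 0, 0, 0, 0]
    - [-0.27, 0, 0, -30, 0]
    - [-0.27, 0, 0, -70, 0]
    - [-0.27, 0, 0, -110, 0]
    - [-0.27, 0, 0, -125, 0]
    - [-0.27, 0, 0, -125, 0]

```text
clock: 16.95
position: [664.7, 14.2, 150.7]
ee_rot: [-0.073, 0.997, 0.0, 0.004]
contact_force: [1.1, -0.5, -0.1]
gripper_width: 54.5
grasp_force: 0.0
```

```bash
python3 -c "
from h import *
go(442,-104.9,135,15.4)"
```

```text
shift [237.8 -85.4  13.9] roll -7.0 pos [664.7  14.2 150.7] w 54.5 t 16.9 q6 -1.69
```

drive_tool:
  targets:
    - [-0.5, 237.8, -85.4, 13, -7]
    - [-0.5, 237.8, -85.4, 13, -7]
    - [-0.5, 237.8, -85.4, 13, -7]
    - [-0.5, 237.8, -85.4, 13, -7]
    - [-0.5, 237.8, -85.4, 13, -7]
    - [-0.5, 237.8, -85.4, 13, -7]
    - [-0.5, 237.8, -85.4, 13, -7]
    - [-0.5, 237.8, -85.4, 13, -7]
    - [-0.5, 237.8, -85.4, 13, -7]

```text
clock: 17.85
position: [441.3, -104.6, 133.6]
ee_rot: [-0.134, 0.991, -0.0, 0.0]
contact_force: [0.3, -0.0, 0.3]
gripper_width: 64.1
grasp_force: 0.0
```

```bash
python3 -c "
from h import *
go(442,-104.9,10,15.4)"
```

```text
shift [ -0.5  -0.5 123.6] roll -0.0 pos [ 441.3 -104.6  133.6] w 64.1 t 17.9 q6 -1.43
```

drive_tool:
  targets:
    - [-0.5, -0.5, 0, 40, 0]
    - [-0.5, -0.5, 0, 80, 0]
    - [-0.5, -0.5, 0, 108, 0]
    - [-0.5, -0.5, 0, 123, 0]
    - [-0.5, -0.5, 0, 123, 0]
    - [0.6, -0.5, 0, 123, 0]
    - [0.6, -0.5, 0, 123, 0]
    - [0.6, -0.5, 0, 123, 0]
    - [0.6, -0.5, 0, 123, 0]
    - [0.6, -0.5, 0, 123, 0]

```text
clock: 18.85
position: [441.1, -104.8, 11.7]
ee_rot: [-0.134, 0.991, -0.0, 0.001]
contact_force: [-1.0, 2.4, 5.2]
gripper_width: 39.1
grasp_force: 61.0
```

drive_tool:
  targets:
    - [0.6, 0, 0, -40, 0]
    - [0.6, 0, 0, -80, 0]
    - [0.6, 0, 0, -120, 0]
    - [0.6, 0, 0, -140, 0]
    - [0.6, 0, 0, -140, 0]

```text
clock: 19.35
position: [442.3, -104.9, 154.1]
ee_rot: [-0.134, 0.991, -0.0, 0.004]
contact_force: [-0.1, -0.0, -0.8]
gripper_width: 39.4
grasp_force: 60.6
```

```bash
python3 -c "
from h import *
go(674.1,-59.2,145,8.4)"
```

```text
shift [-235.6  -17.3   11. ] roll 7.0 pos [ 442.3 -104.9  154.1] w 39.4 t 19.4 q6 -1.43
```

drive_tool:
  targets:
    - [0.6, -235.6, -17.3, 10, 7]
    - [0.6, -235.6, -17.3, 10, 7]
    - [0.6, -235.6, -17.3, 10, 7]
    - [0.6, -235.6, -17.3, 10, 7]
    - [0.6, -235.6, -17.3, 10, 7]
    - [0.6, -235.6, -17.3, 10, 7]
    - [0.6, -235.6, -17.3, 10, 7]
    - [0.6, -235.6, -17.3, 10, 7]
    - [0.6, -235.6, -17.3, 10, 7]

```text
clock: 20.25
position: [671.0, -59.7, 140.9]
ee_rot: [-0.073, 0.997, 0.0, -0.0]
contact_force: [0.0, -0.0, -0.9]
gripper_width: 39.3
grasp_force: 60.7
```

```bash
python3 -c "
from h import *
go(674.1,-59.2,24.5,8.4)"
```

```text
shift [ -3.2  -0.  116.4] roll -0.1 pos [671.  -59.7 140.9] w 39.3 t 20.2 q6 -1.58
```

drive_tool:
  targets:
    - [0.6, -2, 0, 40, 0]
    - [0.6, -2, 0, 80, 0]
    - [0.6, -2, 0, 105, 0]
    - [0.6, -2, 0, 113, 0]
    - [0.6, -2, 0, 117, 0]
    - [0.6, -2, 0, 117, 0]
    - [0.6, -2, 0, 117, 0]
    - [0.6, -2, 0, 117, 0]

```text
clock: 21.05
position: [675.2, -58.9, 25.6]
ee_rot: [-0.073, 0.997, 0.0, 0.002]
contact_force: [-0.1, -0.3, -0.4]
gripper_width: 39.3
grasp_force: 60.6
```

drive_tool:
  targets:
    - [-0.27, 0, 0, 0, 0]
    - [-0.27, 0, 0, 0, 0]
    - [-0.27, 0, 0, 0, 0]
    - [-0.27, 0, 0, 0, 0]
    - [-0.27, 0, 0, -30, 0]
    - [-0.27, 0, 0, -70, 0]
    - [-0.27, 0, 0, -110, 0]
    - [-0.27, 0, 0, -125, 0]
    - [-0.27, 0, 0, -125, 0]

```text
clock: 21.95
position: [676.0, -58.9, 152.7]
ee_rot: [-0.073, 0.997, -0.0, 0.004]
contact_force: [-0.2, -0.2, 0.0]
gripper_width: 54.2
grasp_force: 0.0
```

drive_tool:
  targets:
    - [-0.27, 200, 0, 0, 0]
    - [-0.27, 200, 0, 0, 0]
    - [-0.27, 200, -200, 0, 0]
    - [-0.27, 200, -200, 0, 0]
    - [-0.27, 200, -200, 0, 0]
    - [-0.27, 200, -200, 0, 0]
    - [-0.27, 200, -200, 0, 0]
    - [-0.27, 200, -200, 0, 0]
    - [-0.27, 200, -200, 0, 0]
    - [-0.27, 200, -200, 0, 0]

```text
clock: 22.95
position: [505.4, -285.0, 148.1]
ee_rot: [-0.073, 0.997, 0.0, -0.001]
contact_force: [0.8, 0.0, -0.8]
gripper_width: 54.5
grasp_force: 0.0
```

```bash
python3 - <<'E'
from h import *
t=arm.get_image('top');cv2.imwrite('pics/top2.png',t);s=arm.get_image('scene');cv2.imwrite('pics/scene2.png',s)
K,Rm,tv=cam('top')
for n,(x,y),m,h in [('red',(641,163),0,24),('yellow',(652,89),1,34),('blue',(663,15),2,44),('green',(674,-59),3,54)]:
    for c,im in(('top',t),('scene',s)):
        K,Rm,tv=cam(c); p=cv2.projectPoints(np.array([[x,y,12.+h]]),cv2.Rodrigues(Rm)[0],tv,K,None)[0].ravel().round().astype(int)
        print(n,c,ramp(im,c,tuple(int(v) for v in p),12+h,16))
E
```

```text
red top (array([639.2, 164.3]), array([25.6, 33.1]), 8.399999999999999)
red scene (array([642. , 164.4]), array([23.9, 33.4]), 7.600000000000001)
yellow top (array([651.9,  87.6]), array([69.8, 42.7]), 8.399999999999999)
yellow scene (array([655. ,  88.2]), array([33.5, 40.3]), 10.299999999999997)
blue top (array([661.5,  13.5]), array([31.6, 32.8]), 7.600000000000001)
blue scene (array([664. ,  13.6]), array([30.3, 32.6]), 7.799999999999997)
green top (array([673.9, -59.3]), array([36.4, 33.2]), 9.399999999999999)
green scene (array([676.3, -59.4]), array([35.3, 32.8]), 10.299999999999997)
```

View pics/scene2.png

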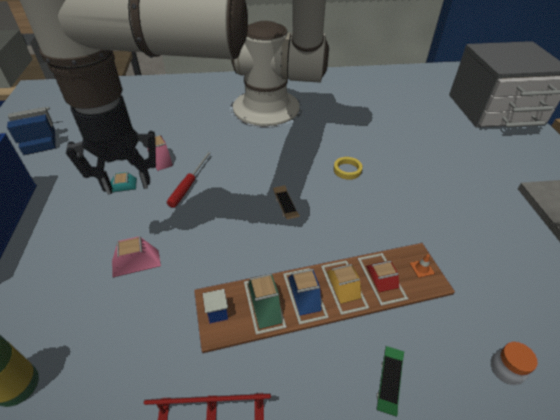

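View pics/top2.png

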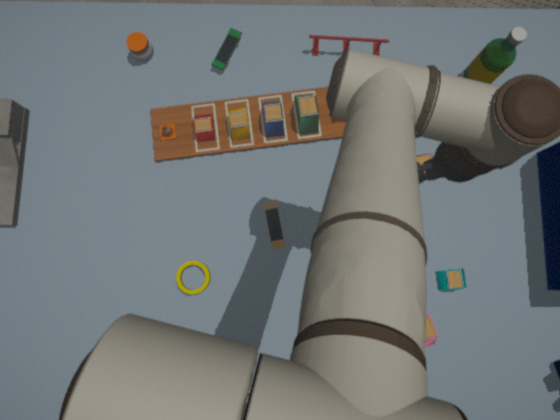

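In both views red, yellow, blue and green stand on marks 1–4 from the cone, at scene pixels (383,275), (345,285), (306,292) and (265,302). All are upright, within about 3 mm and 2° of their marks, and the arm is clear.

```bash
python3 -c "
from bench import arm
print(arm.job_done())"
```

```text
the job is handed in; nothing more can be done
None
```

The job is handed in at about 23 s of the 99 s limit: red, yellow, blue and green stand released and upright on marks 1–4 from the cone, each within about 3 mm and 2° of its mark by the cameras; no verdict was shown.

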